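# Find the rocking corner of a levelling base and set its shim

### The arm

A 7-joint arm with a two-finger parallel gripper is mounted at the origin on a cart in front of the work surface, level with it; the furniture and walls round the work are solid. World frame = base frame: x ahead of the robot, y to its left, z up, the work surface at z = 0. Lengths are in m, angles in rad, forces in N, time in s.
With the tool pointing down it reaches from about 0.4 to 0.875 m from the base axis. Payload 19.3 kg.
Tool frame: the origin (TCP) lies at the very end of the fingers, on their centre line; the grasp point (between the pads) lies 19 mm behind it; z points along the fingers, y is the line along which they close (so a half turn about z gives the same grasp; the last joint's range is limited). The gripper opens to 85 mm and grips with 20 to 120 N. Pads are 22 mm wide; open, the fingers measure 114 mm over their backs; the gripper's body (76 mm by 85 mm) begins 54 mm behind the grasp point. The pads swing forward as they close: fully open they stand 13 mm farther back than shut.
Start: joints at [-1.398, 0.521, -0.036, 1.599, 0.021, 1.021, -0.113], TCP at [0.15, 0.607, 0.231] pointing down, gripper open.
Joint ranges: [-2.91, 2.91], [-0.3, 2.13], [-1.5, 1.42], [0.17, 2.43], [-1.26, 4.41], [0.16, 1.93], [-2.52, 2.52]. Speed limits (rad/s): [1.89, 1.89, 2.39, 2.39, 3.01, 3.01, 3.01].

### API

Orientations are given as [roll, pitch, yaw] about the fixed x, y, z axes, in that order (R = Rz(yaw) Ry(pitch) Rx(roll)).
In Python, from workcell import bot gives the robot as it stands.
- The arm moves only by the tool carry_out, never from a script. Its argument "rows" is a list that holds one entry, the list of rows, each a list of 4 numbers: the shift along the tool's x, y, z in m, then the turn about the tool's z in degrees. In form: [[[x, y, z, twist], ...]]. A call has 1 to 12 rows; each row is the pose to reach, as a shift and turn from the pose commanded when the call began, along the tool's axes at that moment; what a row does not reach only later rows make up. A row lasts 1/12 s, in which the tool goes at most 41.7 mm and 7.16 degrees, less where a joint would pass 70% of its speed; a pose out of reach is approached as far as the arm can. A call with a gripper value outside its range is refused whole. "grip" is the finger opening in m, from 0 to 0.0854, set as the call begins (left out, the last holds). The fingers move at their own pace and stop on an object; "grip_force" is the grip in N (left out, the last holds). Time passes only in rows, so rows that repeat a pose let the fingers close. It gives the time, the measured TCP pose, the force, the opening and the grip force at its end, in the units of the state.
- bot.observe(): the state, without advancing time (a new reading comes with each control period).
- bot.grab_frame(name): name is "scene" or "side" or "wrist"; returns a dict with "pixels" (420x560x3 uint8, red, green, blue), "K" (3x3 intrinsics, pixels), "pose" (4x4, takes a point from camera to world coordinates). Camera axes: x right, y down, z forward; pixel columns grow to the right and rows downward; lengths in m; the calibration is good to about 2 mm. The wrist camera is an equidistant fisheye: a pixel r from the principal point sees the ray r / f radians off the axis. A picture is of the moment at which its call begins. There is no depth.
- bot.job_done(): hands the job in; it is judged then, once.
Trained networks look in a picture, given as the dict that the camera call returned (one of the last four; its "shot" number tells which), for a name from the list of things; names that differ only in an ending like _2 or _b are one class to them, and where a whole thing is asked for, a point or a joint stands for the part that bears it (a point fixed in the world has none). Each returns a list of dicts, best first, with "conf" (0 to 1); they miss things now and then, are a little off and sometimes report something else, mostly with a low value. They report only what shows in the picture. A call takes as long as a camera call.
- bot.look_for(picture, label): "position" ([column, row] in pixels, amid what is visible of it).
- bot.regions_of(picture, label): "region" (420x560 bool, what is visible of it) and "position" ([column, row] in pixels, amid what is visible of it).
- bot.spot_point(picture, label): "position" ([column, row] in pixels: a listed point, or the origin of a listed thing).
The state is a dict: "clock": time; "qpos": joint angles; "qd": joint speeds; "joint_efforts": joint torques, N m; "position": TCP position; "tool_rot": TCP orientation; "force": force on the tool from outside, world axes, zero at the start; "moment": the same for the moment, N m; "grip_width": finger opening in m; "finger_force": force on a finger pad.
Only numpy, scipy, OpenCV 4.12 (cv2) and the standard library are available. Lean on these libraries where they do the work, as an engineer would, in place of code of your own. Each camera call takes 0.05 s, during which the arm holds its last target. There are 200 camera calls.

### The job

One corner of the metal plate on the levelling base is loose: with closed fingertips press down on the dark spots of the corners until you find the one that rocks, rocking it well down for a moment, and then press the orange shim leaf beside that corner down flat. Leave the other three shim leaves standing, pick nothing up, and leave the vial, the orange-capped bottle and the dish where they stand.

Things in the scene. Friction and masses are not known exactly. Their poses are not given: they have to be found in the camera images.
- base: grey levelling base fixed to the worktop, 134 (x, away from the robot) by 264 mm (y, left), turned up to 0.2 rad; origin on the worktop under its centre. On it a slotted bright metal plate, top 30 mm above the worktop: rigid middle, four separate springy corners 38 x 52 mm, 4 mm thick. Beyond each corner, on the left and right sides, an orange shim leaf.
- corner_nl: near left plate corner (seen from the robot). Origin mid-thickness on its inner edge; it runs 53 mm to the base's +y; axes as the base's. Three corners rest on hidden packing and give under 1 mm; one, differing from run to run, rocks: it sinks straight down by up to 4.5 mm under about 3.5 N and springs back. All look alike at rest.
- pad_nl (a point): centre of the dark round spot (16 mm) on top of the near left corner, where to press: base x -42, y +52 mm, 30 mm above the worktop at rest; moves down with the corner.
- leaf_nl (a point): place to press on the orange shim leaf of the near left corner: on its upper face, 35 mm outward (base +y) of its hinge line and 10 mm short of its free edge; moves with the leaf.
- shim_nl (a joint): near left shim leaf (30 mm wide, 45 long, 3 thick): 0 = flat, top 27 mm above the worktop; found at 0.45 to 0.6 rad, outer edge up. Hinge along base x at y +79 mm, 25 mm high, between corner and leaf. Friction: about 4 to 8 N on the leaf moves it, it stays where left. Flat, its tongue stands 1 mm under the corner and stops it rocking; a flat leaf cannot be raised again.
- corner_nr: near right plate corner (seen from the robot). Origin mid-thickness on its inner edge; it runs 53 mm to the base's -y; axes as the base's. Three corners rest on hidden packing and give under 1 mm; one, differing from run to run, rocks: it sinks straight down by up to 4.5 mm under about 3.5 N and springs back. All look alike at rest.
- pad_nr (a point): centre of the dark round spot (16 mm) on top of the near right corner, where to press: base x -42, y -52 mm, 30 mm above the worktop at rest; moves down with the corner.
- leaf_nr (a point): place to press on the orange shim leaf of the near right corner: on its upper face, 35 mm outward (base -y) of its hinge line and 10 mm short of its free edge; moves with the leaf.
- shim_nr (a joint): near right shim leaf (30 mm wide, 45 long, 3 thick): 0 = flat, top 27 mm above the worktop; found at 0.45 to 0.6 rad, outer edge up. Hinge along base x at y -79 mm, 25 mm high, between corner and leaf. Friction: about 4 to 8 N on the leaf moves it, it stays where left. Flat, its tongue stands 1 mm under the corner and stops it rocking; a flat leaf cannot be raised again.
- corner_fl: far left plate corner (seen from the robot). Origin mid-thickness on its inner edge; it runs 53 mm to the base's +y; axes as the base's. Three corners rest on hidden packing and give under 1 mm; one, differing from run to run, rocks: it sinks straight down by up to 4.5 mm under about 3.5 N and springs back. All look alike at rest.
- pad_fl (a point): centre of the dark round spot (16 mm) on top of the far left corner, where to press: base x +42, y +52 mm, 30 mm above the worktop at rest; moves down with the corner.
- leaf_fl (a point): place to press on the orange shim leaf of the far left corner: on its upper face, 35 mm outward (base +y) of its hinge line and 10 mm short of its free edge; moves with the leaf.
- shim_fl (a joint): far left shim leaf (30 mm wide, 45 long, 3 thick): 0 = flat, top 27 mm above the worktop; found at 0.45 to 0.6 rad, outer edge up. Hinge along base x at y +79 mm, 25 mm high, between corner and leaf. Friction: about 4 to 8 N on the leaf moves it, it stays where left. Flat, its tongue stands 1 mm under the corner and stops it rocking; a flat leaf cannot be raised again.
- corner_fr: far right plate corner (seen from the robot). Origin mid-thickness on its inner edge; it runs 53 mm to the base's -y; axes as the base's. Three corners rest on hidden packing and give under 1 mm; one, differing from run to run, rocks: it sinks straight down by up to 4.5 mm under about 3.5 N and springs back. All look alike at rest.
- pad_fr (a point): centre of the dark round spot (16 mm) on top of the far right corner, where to press: base x +42, y -52 mm, 30 mm above the worktop at rest; moves down with the corner.
- leaf_fr (a point): place to press on the orange shim leaf of the far right corner: on its upper face, 35 mm outward (base -y) of its hinge line and 10 mm short of its free edge; moves with the leaf.
- shim_fr (a joint): far right shim leaf (30 mm wide, 45 long, 3 thick): 0 = flat, top 27 mm above the worktop; found at 0.45 to 0.6 rad, outer edge up. Hinge along base x at y -79 mm, 25 mm high, between corner and leaf. Friction: about 4 to 8 N on the leaf moves it, it stays where left. Flat, its tongue stands 1 mm under the corner and stops it rocking; a flat leaf cannot be raised again.
- vial: small white vial with a black cap, 23 mm across, 52 mm high; origin at the centre of its underside. Bystander.
- orange_cap: small white bottle with an orange cap, 36 mm across, 76 mm high; origin at the centre of its underside. Bystander.
- dish: low clear covered petri dish, 57 mm across, 15 mm high; origin at the centre of its underside. Bystander.

How it is judged:
By the outcome, as a careful person would: the job done as asked, in the order asked, and still so for the second after the job is handed in, with the robot touching nothing.
It also fails if it takes over 51 s, if anything falls off the work surface, if the arm or the gripper's body presses on something with over 40 N, if the wrist force passes 120 N, or if a joint passes its speed limit or range.

## Working session

There is one attempt and no reset: what is moved stays moved. The work goes in short steps, Python scripts to look and compute and a tool call to move; the robot and the scene stay as the last step left them, time stands still between calls to the robot, and variables do not carry over. Pictures are saved under pics/ and viewed, at most 10 in all, crops included, and the job is handed in when it is done.

Besides the shell and the picture viewer there is one more tool, called in YAML: its name, and indented under it one key for each argument. carry_out: Moves the arm, as the interface text tells. Its arguments: {"type":"object","properties":{"rows":{"type":"array","items":{"type":"array","items":{"type":"array","items":{"type":"number"}}}},"grip":{"type":"number"},"grip_force":{"type":"number"}},"required":["rows"]}

```bash
mkdir -p pics; cat > h.py <<'E'
import numpy as np, cv2
from workcell import bot
from scipy.spatial.transform import Rotation as R
def ray(f,p):
    K=f["K"];T=np.array(f["pose"]);d=np.linalg.inv(K)@[p[0],p[1],1];d=T[:3,:3]@d
    return T[:3,3],d
def onz(f,p,z):
    o,d=ray(f,p);return (o+d*(z-o[2])/d[2])[:2]
def save(f,n): cv2.imwrite(f"pics/{n}.png",f["pixels"][:,:,::-1])
E
python3 - <<'E'
from h import *
s=bot.observe();print({k:np.round(v,3) for k,v in s.items()})
for c in("scene","side"):
    f=bot.grab_frame(c);save(f,c)
    for n in("nl","nr","fl","fr"):
        for l,z in(("pad_",.03),("leaf_",.043)):
            r=bot.spot_point(f,l+n)[:2]
            print(c,l+n,[(np.round(q["position"]),round(q["conf"],2),onz(f,q["position"],z).round(3)) for q in r])
    for l in("base","vial","orange_cap","dish"):
        print(c,l,[(np.round(q["position"]),round(q["conf"],2),onz(f,q["position"],0).round(3)) for q in bot.spot_point(f,l)[:2]])
a=cv2.imread("pics/scene.png");b=cv2.imread("pics/side.png")
E
```

```text
{'clock': np.float64(0.0), 'qpos': array([-1.398,  0.522, -0.036,  1.6  ,  0.021,  1.021, -0.113]), 'qd': array([-0.   ,  0.001,  0.   , -0.   , -0.   ,  0.001, -0.001]), 'joint_efforts': array([ 0.0000e+00, -9.2713e+01,  1.9800e+00, -3.6993e+01,  1.8000e-02,
        8.0000e-03, -0.0000e+00]), 'position': array([0.15 , 0.606, 0.231]), 'tool_rot': array([-3.14 ,  0.   ,  2.899]), 'force': array([ 0.512,  0.73 , -0.261]), 'moment': array([-0.017, -0.008, -0.059]), 'finger_force': np.float64(0.0), 'grip_width': np.float64(0.085)}
scene pad_nl [(array([285., 252.]), 0.66, array([0.449, 0.146])), (array([279., 235.]), 0.23, array([0.477, 0.115]))]
scene leaf_nl [(array([271., 270.]), 0.54, array([0.45 , 0.202])), (array([250., 325.]), 0.53, array([0.43, 0.31]))]
scene pad_nr [(array([302., 213.]), 0.62, array([0.463, 0.042]))]
scene leaf_nr [(array([312., 195.]), 0.87, array([ 0.461, -0.002])), (array([264., 204.]), 0.36, array([0.538, 0.066]))]
scene pad_fl [(array([244., 242.]), 0.58, array([0.53, 0.16]))]
scene leaf_fl [(array([234., 258.]), 0.64, array([0.522, 0.209]))]
scene pad_fr [
[... 739 characters left out ...]
, (array([312., 229.]), 0.24, array([0.455, 0.065]))]
side leaf_nr [(array([311., 205.]), 0.84, array([ 0.46 , -0.008]))]
side pad_fl [(array([264., 255.]), 0.86, array([0.534, 0.161]))]
side leaf_fl [(array([265., 265.]), 0.45, array([0.526, 0.208])), (array([312., 227.]), 0.23, array([0.453, 0.079]))]
side pad_fr [(array([265., 223.]), 0.7, array([0.547, 0.053])), (array([308., 204.]), 0.35, array([ 0.468, -0.035]))]
side leaf_fr [(array([265., 203.]), 0.63, array([ 0.555, -0.004]))]
side base []
side vial [(array([308., 324.]), 0.91, array([0.448, 0.292]))]
side orange_cap [(array([304., 200.]), 0.96, array([ 0.48 , -0.104]))]
side dish [(array([216., 260.]), 0.73, array([0.627, 0.144]))]
```

```bash
python3 - <<'E'
import cv2,numpy as np
a=cv2.imread("pics/scene.png")[150:350,150:400];b=cv2.imread("pics/side.png")[150:350,170:420]
cv2.imwrite("pics/both.png",cv2.resize(np.vstack([np.hstack([a,b])]),None,fx=1.6,fy=1.6,interpolation=2))
E
```

```text
(no output)
```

View pics/both.png

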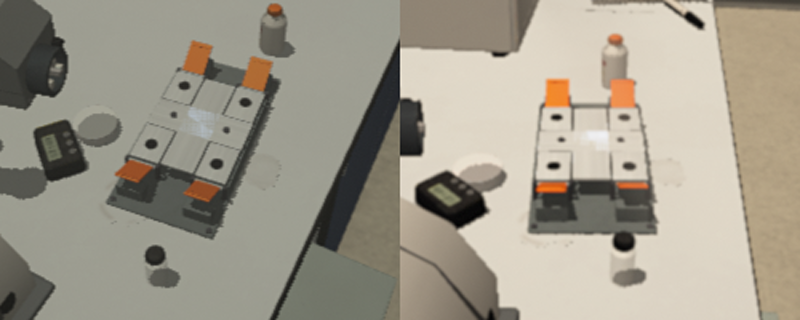

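```bash
cat >> h.py <<'E'
PADS=dict(nl=(-.042,.052),nr=(-.042,-.052),fl=(.042,.052),fr=(.042,-.052))
def todo(xy,z,yaw):
    """shift in current tool axes to reach world xy,z and twist (deg) bringing tool y along base y"""
    s=bot.observe();M=R.from_euler("xyz",s["tool_rot"]).as_matrix()
    d=M.T@(np.r_[xy,z]-s["position"])
    a=np.arctan2(M[1,1],M[0,1]);t=yaw+np.pi/2-a;t=(t+np.pi/2)%np.pi-np.pi/2
    return (d*1000).round(1),-np.degrees(t).round(1)
E
python3 - <<'E'
from h import *
from scipy.optimize import least_squares
obs={"scene":dict(nl=(285,252),nr=(302.5,213.5),fl=(244,241),fr=(264.5,204)),"side":dict(nl=(312,252),nr=(309.5,224.5),fl=(265,254.5),fr=(266,223))}
F={c:bot.grab_frame(c) for c in obs}
# refine with dark blob centroid
for c in obs:
    g=cv2.cvtColor(F[c]["pixels"],cv2.COLOR_RGB2GRAY).astype(float)
    for n,p in obs[c].items():
        x,y=map(int,np.round(p));w=g[y-6:y+7,x-7:x+8];m=np.clip(110-w,0,None)
        yy,xx=np.mgrid[y-6:y+7,x-7:x+8]
        if m.sum()>0: q=((m*xx).sum()/m.sum(),(m*yy).sum()/m.sum())
        print(c,n,p,np.round(q,1),w.min(),int((m>0).sum()));obs[c][n]=q
def pr(v):
    o=[]
    for c in obs:
        T=np.linalg.inv(F[c]["pose"]);K=F[c]["K"]
        for n,p in obs[c].items():
            a,b=PADS[n];C,S=np.cos(v[2]),np.sin(v[2])
            P=T[:3]@[v[0]+C*a-S*b,v[1]+S*a+C*b,.03,1];u=K@P;o+=list(u[:2]/u[2]-p)
    return np.array(o)
r=least_squares(pr,[.5,.1,.13],loss="soft_l1");v=r.x;print(v,pr(v).round(1))
np.save("base.npy",v)
for n,(a,b) in PADS.items():
    C,S=np.cos(v[2]),np.sin(v[2]);xy=[v[0]+C*a-S*b,v[1]+S*a+C*b]
    print(n,np.round(xy,4),todo(xy,.10,v[2]))
E
```

```text
scene nl (285, 252) [285. 252.] 36.0 49
scene nr (302.5, 213.5) [302.8 213.6] 38.0 37
scene fl (244, 241) [244.1 239.6] 35.0 41
scene fr (264.5, 204) [264.8 203.2] 38.0 33
side nl (312, 252) [312.7 253.4] 56.0 25
side nr (309.5, 224.5) [309.8 222.9] 77.0 13
side fl (265, 254.5) [265.6 253.2] 12.0 26
side fr (266, 223) [267.4 222.9] 21.0 17
[0.4961064  0.09958959 0.10288086] [ 0.1  0.1  0.1  0.2  0.1  0.1 -0.  -0.  -0.  -0.1 -0.1  0.  -0.2 -0.
 -0.1 -0.2]
nl [0.449 0.147] (array([-400.5, -374.3,  131.3]), np.float64(-19.8))
nr [0.4597 0.0436] (array([-435.7, -472.2,  131.3]), np.float64(-19.8))
fl [0.5325 0.1556] (array([-479.5, -345.9,  131.3]), np.float64(-19.8))
fr [0.5432 0.0522] (array([-514.8, -443.7,  131.3]), np.float64(-19.8))
```

carry_out:
  rows:
    - [[-0.03, -0.028, 0, -5], [-0.065, -0.06, 0, -10], [-0.1, -0.09, 0, -15], [-0.13, -0.12, 0, -19.8], [-0.16, -0.15, 0, -19.8], [-0.19, -0.178, 0, -19.8], [-0.22, -0.206, 0.01, -19.8], [-0.25, -0.234, 0.03, -19.8], [-0.28, -0.262, 0.05, -19.8], [-0.31, -0.29, 0.07, -19.8], [-0.34, -0.318, 0.09, -19.8], [-0.37, -0.346, 0.11, -19.8]]
  grip: 0
  grip_force: 40

```text
clock: 2.4
position: [0.4118, 0.2037, 0.1344]
tool_rot: [3.141, 0.001, -3.039]
force: [1.7, 1.4, 0.0]
grip_width: -0.0001
finger_force: 0.0
```

```bash
python3 - <<'E'
from h import *
v=np.load("base.npy");C,S=np.cos(v[2]),np.sin(v[2]);a,b=PADS["nl"]
print(todo([v[0]+C*a-S*b,v[1]+S*a+C*b],.04,v[2]),bot.observe()["grip_width"])
E
```

```text
(array([-31. , -60.2,  94.4]), np.float64(0.0)) -0.00010448372455703935
```

carry_out:
  rows:
    - [[0, 0, 0, 0], [0, 0, 0, 0], [0, 0, 0, 0]]

```text
clock: 2.65
position: [0.411, 0.2055, 0.135]
tool_rot: [3.141, -0.0, -3.039]
force: [-0.9, 0.3, 0.1]
grip_width: -0.0002
finger_force: 0.0
```

```bash
python3 - <<'E'
from h import *
v=np.load("base.npy");C,S=np.cos(v[2]),np.sin(v[2]);a,b=PADS["nl"]
print(todo([v[0]+C*a-S*b,v[1]+S*a+C*b],.04,v[2]),bot.observe()["force"])
E
```

```text
(array([-31.8, -62.1,  95. ]), np.float64(-0.0)) [-0.90325565  0.28587121  0.11183495]
```

carry_out:
  rows:
    - [[-0.01, -0.02, 0.02, 0], [-0.02, -0.04, 0.04, 0], [-0.032, -0.062, 0.06, 0], [-0.032, -0.062, 0.08, 0], [-0.032, -0.062, 0.095, 0], [-0.032, -0.062, 0.095, 0], [-0.032, -0.062, 0.095, 0], [-0.032, -0.062, 0.095, 0]]

```text
clock: 3.32
position: [0.4495, 0.1479, 0.0409]
tool_rot: [3.141, 0.001, -3.037]
force: [0.8, -0.3, -0.1]
grip_width: 0.0003
finger_force: 0.0
```

```bash
python3 - <<'E'
from h import *
v=np.load("base.npy");C,S=np.cos(v[2]),np.sin(v[2]);a,b=PADS["nl"]
print(todo([v[0]+C*a-S*b,v[1]+S*a+C*b],.03,v[2]),bot.observe()["force"])
f=bot.grab_frame("wrist");save(f,"w1")
E
```

```text
(array([ 0.6, -0.9, 10.9]), np.float64(0.1)) [ 0.80916668 -0.29864424 -0.14087974]
```

View pics/w1.png

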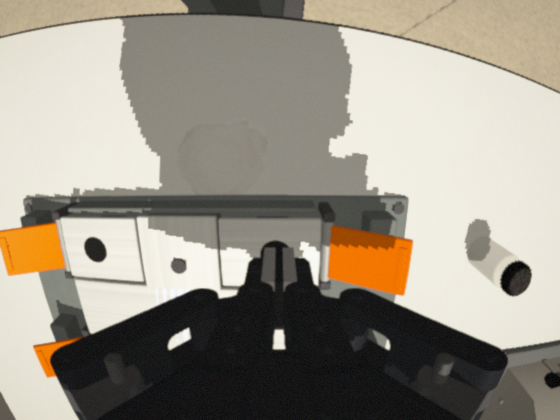

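The wrist view shows the closed tips right over the near-left spot (about 275,250), with both near leaves standing at left and right. I'll press now, gently.

carry_out:
  rows:
    - [[0, 0, 0.006, 0], [0, 0, 0.01, 0], [0, 0, 0.012, 0], [0, 0, 0.013, 0], [0, 0, 0.013, 0], [0, 0, 0.013, 0]]

```text
clock: 3.87
position: [0.4498, 0.1473, 0.0295]
tool_rot: [3.141, 0.002, -3.039]
force: [-18.5, -2.4, 87.0]
grip_width: -0.0002
finger_force: 43.5
```

carry_out:
  rows:
    - [[0, 0, -0.012, 0], [0, -0.02, -0.022, 0], [0, -0.05, -0.022, 0], [0, -0.08, -0.022, 0], [0, -0.104, -0.022, 0], [0, -0.104, -0.016, 0], [0, -0.104, -0.012, 0], [0, -0.104, -0.008, 0], [0, -0.104, -0.008, 0], [0, -0.104, -0.008, 0]]

```text
clock: 4.7
position: [0.4597, 0.0443, 0.0345]
tool_rot: [3.141, -0.001, -3.037]
force: [-0.2, 0.2, -0.0]
grip_width: 0.0005
finger_force: 0.0
```

```bash
python3 - <<'E'
from h import *
v=np.load("base.npy");C,S=np.cos(v[2]),np.sin(v[2]);a,b=PADS["nr"]
print(todo([v[0]+C*a-S*b,v[1]+S*a+C*b],.03,v[2]),bot.observe()["force"])
E
```

```text
(array([ 0.1, -0.8,  4.5]), np.float64(0.1)) [-0.1791797   0.15429472 -0.00816064]
```

carry_out:
  rows:
    - [[0, 0, 0.003, 0], [0, 0, 0.005, 0], [0, 0, 0.0055, 0], [0, 0, 0.0055, 0], [0, 0, 0.0055, 0]]

```text
clock: 5.12
position: [0.46, 0.0439, 0.03]
tool_rot: [3.141, 0.001, -3.038]
force: [-4.7, 1.5, 22.5]
grip_width: -0.0001
finger_force: 11.4
```

carry_out:
  rows:
    - [[0, 0, -0.01, 0], [-0.02, 0, -0.02, 0], [-0.05, 0, -0.02, 0], [-0.084, 0, -0.02, 0], [-0.084, 0, -0.015, 0], [-0.084, 0, -0.01, 0], [-0.084, 0, -0.006, 0], [-0.084, 0, -0.006, 0], [-0.084, 0, -0.006, 0]]

```text
clock: 5.87
position: [0.5426, 0.0519, 0.0351]
tool_rot: [-3.141, -0.001, -3.039]
force: [-0.7, 0.6, -0.6]
grip_width: -0.0001
finger_force: 0.0
```

carry_out:
  rows:
    - [[0, 0, 0.003, 0], [0, 0, 0.005, 0], [0, 0, 0.0055, 0], [0, 0, 0.0055, 0], [0, 0, 0.0055, 0]]

```text
clock: 6.28
position: [0.5434, 0.0519, 0.0299]
tool_rot: [-3.142, -0.0, -3.039]
force: [0.4, -0.6, -0.2]
grip_width: 0.0003
finger_force: 0.0
```

carry_out:
  rows:
    - [[0, 0, 0.0007, 0], [0, 0, 0.0013, 0], [0, 0, 0.0015, 0], [0, 0, 0.0015, 0], [0, 0, 0.0015, 0]]

```text
clock: 6.7
position: [0.5435, 0.0519, 0.0284]
tool_rot: [-3.142, 0.0, -3.039]
force: [-0.2, -0.5, 0.8]
grip_width: -0.0001
finger_force: 0.5
```

The far right corner yields; I'll push it well down and hold.

carry_out:
  rows:
    - [[0, 0, 0.001, 0], [0, 0, 0.002, 0], [0, 0, 0.0028, 0], [0, 0, 0.0032, 0], [0, 0, 0.0032, 0], [0, 0, 0.0032, 0], [0, 0, 0.0032, 0]]

```text
clock: 7.28
position: [0.5436, 0.052, 0.0256]
tool_rot: [-3.142, 0.0, -3.039]
force: [-2.9, 0.1, 13.4]
grip_width: 0.0004
finger_force: 6.9
```

carry_out:
  rows:
    - [[0, 0, 0, 0], [0, 0, 0, 0], [0, 0, 0, 0], [0, 0, -0.01, 0], [0, 0, -0.03, 0], [0, 0, -0.045, 0], [0, -0.02, -0.045, 0], [0, -0.04, -0.045, 0], [0, -0.056, -0.045, 0], [0, -0.056, -0.045, 0], [0, -0.056, -0.045, 0]]

```text
clock: 8.2
position: [0.5492, -0.0046, 0.0704]
tool_rot: [-3.141, 0.0, -3.041]
force: [-0.8, 0.4, -0.3]
grip_width: 0.0001
finger_force: 0.0
```

```bash
python3 - <<'E'
from h import *
v=np.load("base.npy");C,S=np.cos(v[2]),np.sin(v[2]);a,b=.042,-.109
print(todo([v[0]+C*a-S*b,v[1]+S*a+C*b],.05,v[2]),bot.observe()["force"])
f=bot.grab_frame("wrist");save(f,"w2")
f=bot.grab_frame("side");save(f,"s2")
a=cv2.imread("pics/s2.png")[150:290,200:380];b=cv2.imread("pics/w2.png")
cv2.imwrite("pics/c2.png",np.hstack([cv2.resize(a,(400,311)),cv2.resize(b,(400,311))]))
E
```

```text
(array([ 0.1,  0.1, 20.4]), np.float64(-0.1)) [-0.82746318  0.40293743 -0.31366748]
```

View pics/c2.png

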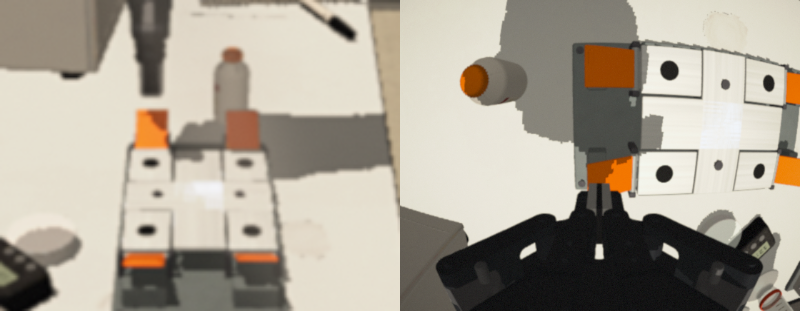

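The tips stand over the far-right leaf (left panel, tips 150,95; leaf 152,128), all four leaves still up. Pressing down.

carry_out:
  rows:
    - [[0, 0, 0.01, 0], [0, 0, 0.018, 0], [0, 0, 0.022, 0], [0, 0, 0.026, 0], [0, -0.001, 0.03, 0], [0, -0.001, 0.033, 0], [0, -0.002, 0.036, 0], [0, -0.002, 0.039, 0], [0, -0.003, 0.041, 0], [0, -0.003, 0.0425, 0], [0, -0.003, 0.043, 0], [0, -0.003, 0.043, 0]]

```text
clock: 9.3
position: [0.5495, -0.0067, 0.0271]
tool_rot: [3.142, -0.0, -3.039]
force: [0.1, -0.1, -1.0]
grip_width: 0.0
finger_force: 0.0
```

carry_out:
  rows:
    - [[0, 0, 0.0004, 0], [0, 0, 0.0008, 0], [0, 0, 0.001, 0], [0, 0, 0.001, 0], [0, 0, 0.001, 0]]

```text
clock: 9.72
position: [0.5496, -0.0067, 0.0267]
tool_rot: [-3.142, 0.0, -3.039]
force: [-4.4, 0.9, 13.7]
grip_width: 0.0001
finger_force: 6.9
```

carry_out:
  rows:
    - [[0, 0, 0.0003, 0], [0, 0, 0.0003, 0], [0, 0, 0.0003, 0], [0, 0, -0.01, 0], [0, 0, -0.04, 0], [0, 0, -0.08, 0], [0, 0, -0.12, 0], [0, 0, -0.15, 0], [0, 0, -0.15, 0], [0, 0, -0.15, 0]]

```text
clock: 10.55
position: [0.5503, -0.0067, 0.1781]
tool_rot: [-3.141, 0.003, -3.039]
force: [-1.1, 0.2, -1.2]
grip_width: -0.0
finger_force: 0.0
```

```bash
python3 - <<'E'
from h import *
for c in("scene","side"): save(bot.grab_frame(c),c+"3")
a=cv2.imread("pics/scene3.png")[150:350,150:400];b=cv2.imread("pics/side3.png")[150:350,170:420]
cv2.imwrite("pics/c3.png",cv2.resize(np.hstack([a,b]),None,fx=1.6,fy=1.6,interpolation=2))
E
```

```text
(no output)
```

View pics/c3.png

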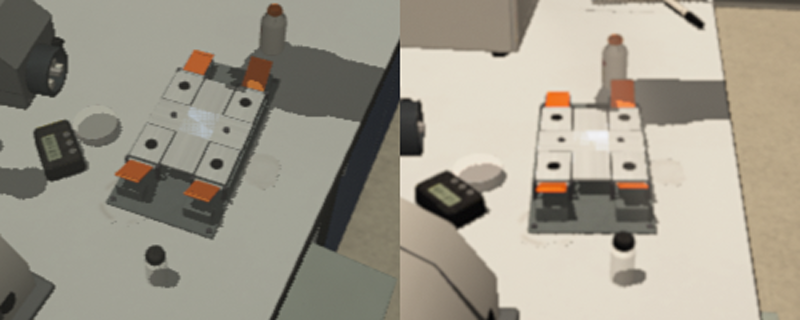

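The far-right leaf now lies flat (200,62 left panel; 557,99 right panel). The other three leaves still stand, and the vial, bottle and dish haven't moved.

```bash
python3 -c "
from workcell import bot
print(bot.job_done())"
```

```text
the job is handed in; nothing more can be done
None
```

The far-right corner was the loose one: I rocked it down about 4.4 mm, then pressed its shim leaf flat, leaving the other three leaves standing and the vial, bottle and dish untouched; the job is handed in, at about 11 s of the 51 s allowed, with a peak reading of 87 N on the first press (limit 120 N).

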